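Hold the stirrer's bearing cap hole-up for greasing

ROBOT

A 6-joint arm with a two-finger parallel gripper is mounted at the origin on the work surface. World frame = base frame: x ahead of the robot, y to its left, z up, the work surface at z = 0. Lengths are in mm, angles in rad, forces in N, time in s.
With the tool pointing down it reaches from about 400 to 925 mm from the base axis. Payload 12.5 kg.
Tool frame: the origin (TCP) lies on the front face of the gripper's body, between the roots of the fingers; the fingertips stand 78 mm ahead of it and the grasp point (between the pads) lies 59 mm ahead of it (env.nose_length is the distance from the TCP to the fingertips, in mm); z points along the fingers, y is the line along which they close (so a half turn about z gives the same grasp; the last joint's range is limited). The gripper opens to 95 mm and grips with 3 to 60 N. Pads are 20 mm wide; open, the fingers measure 119 mm over their backs; the gripper's body (75 mm by 180 mm) begins 59 mm behind the grasp point.
Start: joints at [1.243, 0.491, 1.559, -0, 1.092, -0.106], TCP at [137.47, 609.705, 292.261] pointing down, gripper open.
Joint ranges: [-3.1, 3.1], [-0.84, 2.19], [0.05, 2.79], [-1.13, 4.28], [0.06, 2.93], [-2.69, 2.69]. Speed limits (rad/s): [2.22, 2.22, 2.79, 3.14, 3.14, 3.14].

INTERFACE

Orientations are given as [roll, pitch, yaw] about the fixed x, y, z axes, in that order (R = Rz(yaw) Ry(pitch) Rx(roll)).
In Python, from cell import env gives the robot as it stands.
- The arm moves only by the tool jog_arm, never from a script. Its argument "motion" is a list of rows, each a list of 7 numbers: the turn, a rotation vector about the tool's x, y, z in degrees, then the shift along the tool's x, y, z in mm, then the finger opening in mm, from 0 to 95.1. In form: [[wx, wy, wz, x, y, z, hand], ...]. A call has 1 to 10 rows; each row shifts and turns the commanded pose from where the row before left it, along the tool's axes as they then stand; what a row does not reach is not made up. A row lasts 1/8 s, in which the tool goes at most 62.5 mm and 10.7 degrees, less where a joint would pass 70% of its speed; a pose out of reach is approached as far as the arm can. A call is refused whole if a number of a shift passes 62.5 or a number of a turn 10.7, either way. A call with a gripper value outside its range is refused whole. The fingers move at their own pace and stop on an object; the grip force is fixed at half the most. Time passes only in rows, so rows that do not move let the fingers close. It gives the time, the measured TCP pose, the force, the opening and the grip force at its end, in the units of the state.
- env.state(): the state, without advancing time (a new reading comes with each control period).
- env.read_camera(name): name is "scene" or "top"; returns a dict with "color" (384x512x3 uint8, red, green, blue), "z_map" (384x512 float32, mm along the optical axis (not along the pixel's ray), 0 where there is no reading), "camera_matrix" (3x3 intrinsics, pixels), "world_to_cam" (4x4, takes a point from world to camera coordinates). Camera axes: x right, y up, looking along -z (the intrinsics and any distortion apply to the point x, -y, -z); pixel columns grow to the right and rows downward; lengths in mm; the calibration is good to about 2 mm. A picture is of the moment at which its call begins.
- env.job_done(): hands the job in; it is judged then, once.
Trained networks look in the newest picture that a camera, given by its name, has taken for a name from the list of things; names that differ only in an ending like _2 or _b are one class to them, and where a whole thing is asked for, a point or a joint stands for the part that bears it (a point fixed in the world has none). Each returns a list of dicts, best first, with "score" (0 to 1); they miss things now and then, are a little off and sometimes report something else, mostly with a low value. They report only what shows in the picture. A call takes as long as a camera call. They do not tell look-alikes from the thing itself.
- env.recognise(camera, thing): "location" ([column, row] in pixels, amid what is visible of it).
The state is a dict: "t": time; "joints": joint angles; "qvel": joint speeds; "tau": joint torques, N m; "eef_pos": TCP position; "tcp_rot": TCP orientation; "ft_force": force on the tool from outside, world axes, zero at the start; "moment": the same for the moment, N m; "opening": opening from 0.0 (shut) to 1.0 (fully open); "grip_force": force on a finger pad.
Only numpy, scipy, OpenCV 4.12 (cv2) and the standard library are available. Lean on these libraries where they do the work, as an engineer would, in place of code of your own. Each camera call takes 0.05 s, during which the arm holds its last target. There are 200 camera calls.

TASK

Get the chocolate melter's stirrer ready for greasing: turn the melter's selector knob to the two-dot mark, then pick up the bearing cap (the longest of the three white square pieces, lying on its side), find the end with the deep blind hole and turn the cap so that this hole faces straight up. Finish while still holding the cap still in the gripper, hole up, about 25 cm above the counter and clear of everything else, and leave the other things on the counter where they are.

Things in the scene. Friction and masses are not known exactly. Their poses are not given: they have to be found in the camera images.
- melter: Chocolate melter, fixed: aluminium box 300 (its x) x 220 (its y) x 75 mm high, origin at the centre of its underside, z up. Its -x side is the front, turned roughly to the robot, with the selector knob on top, 95 mm from the centre towards -x. Behind it a steel bowl (82 mm radius, centred 55 mm from the origin towards +x) rises to 110 mm with a bare stirrer shaft to 120 mm.
- selector (a joint): Selector knob on the melter, vertical axis, rad, grows as it is turned clockwise seen from above. Four detents: one-dot mark 0.0, two-dot mark 0.6, three-dot mark 1.2, four-dot mark 1.8 (stops at -0.1 and 1.9). A spring pulls it into the nearest mark; leaving a mark takes about 0.07 N m, and half-way to the next mark it snaps over. It starts at the three- or the four-dot mark.
- selector_grip (a point): Grip point of the selector knob, on its axis, 30 mm above the top of the melter (8 mm below the knob's top). The knob is a black disc of 25 mm radius, up to 10 mm above the melter, carrying an upright grip bar 46 mm long, 12 mm thick, from 10 to 38 mm above the melter. This point's x axis points along the bar to its pointer end (white line), z up; it turns with the knob.
- cap: Bearing cap, loose, white acetal, about 120 g: a 40 x 40 mm square bar 64 mm long, lying on one of its long sides. Its own x axis runs along its length and points out of the end with the blind hole; origin at the middle of the side that it lies on at the start (z up out of that side then). Blind hole: round, 23 mm wide, 42 mm deep. The opposite (-x) end shows only a shallow recess of the same width, 4 mm deep.
- cap_hole (a point): Middle of the mouth of the cap's blind hole, 32 mm from the cap's middle; axes as the cap's (x out of the hole).
- cap_middle (a point): Middle of the cap's 40 x 40 x 64 mm volume; axes as the cap's.
- spacer: Bystander among the pieces: white square spacer, loose, 40 x 40 mm and 34 mm long (its x), with a hole right through along x. Lies on its side, 40 mm high, origin under its middle.
- plug: Bystander among the pieces: white square end plug, loose, 40 x 40 mm and 24 mm long (its x), with a 4 mm deep recess in its -x end only. Stands 40 mm high, origin under its middle.
- spray: Bystander: spray can, loose, upright, 52 mm across, 120 mm high, at the far side; origin under its middle.
- jar: Bystander: amber jar with steel lid, loose, 64 mm across, 75 mm high, left of the robot; origin under its middle.
- palette: Bystander: spatula lying flat beyond the pieces, under 30 mm high.
- spoon: Bystander: spoon lying between the melter and the robot, under 30 mm high.
Not all that is in view belongs to the job. What is shaped like the cap but pink or red is not meant.

How it is judged (in metres and radians):
On the way, in this order (a step that is already met when the one before it is completed fails the run):
1. the selector stands at the two-dot mark (within 0.15 rad) while the cap still lies on the counter (value of joint selector between 0.45 and 0.75 rad and height (world z) of cap_middle below 0.05 m), for 0.3 s.
2. the cap is held by the fingers clear of the counter (its middle above 0.08 m) (height (world z) of cap_middle above 0.08 m and contact force between the fingers and cap above 0.5 N), for 0.2 s.
At the end, for the whole second after the job is handed in: Gripper still holds the cap (over 0.5 N): blind hole up within 15 degrees of vertical, its middle over 180 mm above the counter, touching neither melter nor spray can, at rest (under 30 mm/s, 0.2 rad/s); selector at the two-dot mark within 0.15 rad (value of joint selector between 0.45 and 0.75 rad and angle between cap's own x axis and vertical below 0.26 rad and height (world z) of cap_middle above 0.18 m and contact force between the fingers and cap above 0.5 N and contact force between cap and melter below 0.1 N and contact force between cap and spray below 0.1 N and linear speed of cap below 0.03 m/s and angular speed of cap below 0.2 rad/s); the arm keeps its last pose, push and grip.
It fails at once if the spacer, plug, spray can, jar, spatula or spoon is moved by more than 40 mm (distance of any of spacer, plug, spray, jar, palette, spoon from where it was at the start of the episode above 0.04 m).
It also fails if it takes over 67 s, if anything falls off the work surface, if the arm or the gripper's body presses on something with over 40 N, if the wrist force passes 120 N, or if a joint passes its speed limit or range.

## Working session

There is one attempt and no reset: what is moved stays moved. The work goes in short steps, Python scripts to look and compute and a tool call to move; the robot and the scene stay as the last step left them, time stands still between calls to the robot, and variables do not carry over. Pictures are saved under pics/ and viewed, at most 10 in all, crops included, and the job is handed in when it is done.

Besides the shell and the picture viewer there is one more tool, called after "Request:" as a command line: name --pt "numbers of a row" for each row, then --argument value for the rest. jog_arm: Moves the arm, as the interface text tells. Its arguments: {"type":"object","properties":{"motion":{"type":"array"}},"required":["motion"]}

```bash
ls; mkdir -p pics
cat > h.py <<'E'
import numpy as np, cv2
from cell import env
from scipy.spatial.transform import Rotation as R
def cam(n):
    d=env.read_camera(n); d['T']=np.array(d['world_to_cam']); d['K']=np.array(d['camera_matrix']); return d
def world(d,u,v,z=None):
    K=d['K'];c=np.array([(u-K[0,2])/K[0,0],-(v-K[1,2])/K[1,1],-1.]);Ti=np.linalg.inv(d['T'])
    if z is None: s=d['z_map'][int(round(v)),int(round(u))]
    else: s=(z-Ti[2,3])/(Ti[:3,:3]@c)[2]
    return Ti[:3,:3]@(c*s)+Ti[:3,3]
def cloud(d):
    K=d['K'];h,w=d['z_map'].shape;u,v=np.meshgrid(np.arange(w),np.arange(h));z=d['z_map']
    c=np.stack([(u-K[0,2])/K[0,0]*z,-(v-K[1,2])/K[1,1]*z,-z],-1);Ti=np.linalg.inv(d['T'])
    return c@Ti[:3,:3].T+Ti[:3,3]
def save(d,f,crop=None,s=1):
    im=d['color'][:,:,::-1]
    if crop: im=im[crop[1]:crop[3],crop[0]:crop[2]]
    cv2.imwrite(f,cv2.resize(im,None,fx=s,fy=s,interpolation=cv2.INTER_CUBIC))
E
python3 - <<'E'
from h import *
s=env.state(); print(s)
for n in ['scene','top']:
    d=cam(n); save(d,f'pics/{n}0.png',s=1.5); print(n,d['K'].round(1).tolist(),np.linalg.inv(d['T'])[:3].round(2).tolist())
    for t in ['melter','selector_grip','cap','cap_hole','spacer','plug','spray','jar','palette','spoon']:
        for r in env.recognise(n,t)[:3]:
            u,v=r['location']; print(t,round(r['score'],2),np.round([u,v]),world(d,u,v).round(0))
E
```

```text
pics
{'t': 0.0, 'joints': array([ 1.24339300e+00,  4.91528040e-01,  1.55948546e+00, -1.71902308e-05,
        1.09168922e+00, -1.05610277e-01]), 'qvel': array([ 0.00272641, -0.00145932, -0.00032046, -0.00036349,  0.00232019,
        0.00145885]), 'tau': array([ 1.90468840e-03, -6.12632990e+01, -2.58190960e+01,  6.92763110e-02,
        4.80861089e-02, -1.13570204e-04]), 'eef_pos': array([137.41760394, 609.52739442, 291.66888072]), 'tcp_rot': array([-3.14048716e+00, -1.01855924e-04,  2.91980748e+00]), 'ft_force': array([0.27064926, 0.00756195, 0.17843721]), 'moment': array([-0.01995532, -0.02107926, -0.01672967]), 'grip_force': 0.0, 'opening': 0.9974653776955686}
scene [[484.3, 0.0, 252.6], [0.0, 484.3, 191.4], [0.0, 0.0, 1.0]] [[0.48, -0.69, 0.53, 1423.63], [0.88, 0.38, -0.3, -404.6], [0.01, 0.61, 0.79, 1347.6]]
melter 0.69 [336. 182.] [669. 346.  77.]
melter 0.29 [208. 203.] [486. -48.  -3.]
selector_grip 0.6 [314. 161.] [562. 325.  88.]
selector_grip 0.21 [188. 242.] [ 623. -183.   42.]
cap 0.91 [183. 214.] [ 516. -151.   37.]
cap 0.77 [214. 235.] [633. -95.  31.]
cap 0.76 [144. 258.
[... 712 characters left out ...]
284. 106.] [796.  -8. 121.]
cap 0.92 [347. 184.] [ 597. -181.   39.]
cap 0.81 [332. 218.] [ 506. -136.   42.]
cap 0.76 [397. 184.] [ 593. -317.   39.]
cap_hole 0.89 [348. 182.] [ 601. -182.   43.]
cap_hole 0.77 [334. 217.] [ 509. -141.   42.]
cap_hole 0.74 [310. 176.] [621. -81.  42.]
spacer 0.71 [378. 224.] [ 487. -258.   40.]
plug 0.56 [300. 216.] [513. -50.  40.]
spray 0.62 [284. 107.] [794.  -9. 120.]
spray 0.49 [347. 184.] [ 598. -181.   39.]
jar 0.94 [109. 292.] [327. 455.  74.]
palette 0.8 [318. 139.] [ 734. -113.    5.]
palette 0.71 [157. 207.] [543. 326.  99.]
palette 0.69 [377. 223.] [ 489. -255.   43.]
spoon 0.57 [283. 103.] [805.  -8. 120.]
spoon 0.56 [268. 270.] [367.  43.  13.]
```

View pics/scene0.png

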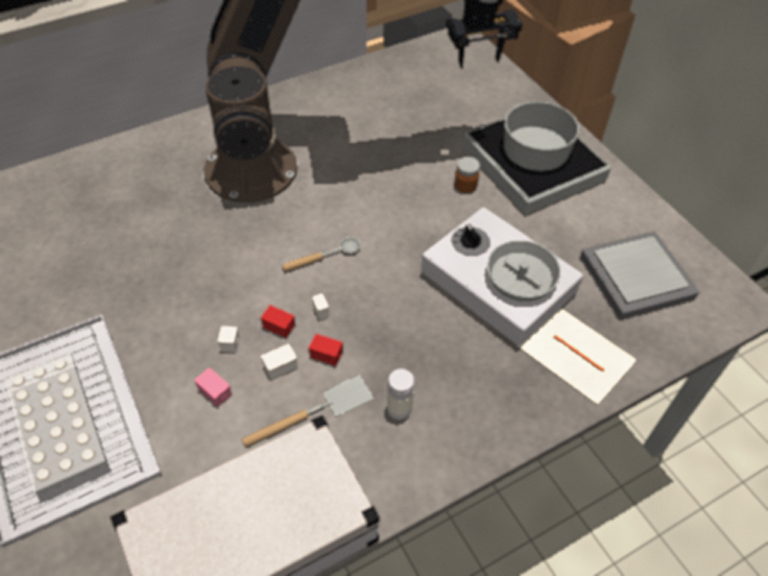

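View pics/top0.png

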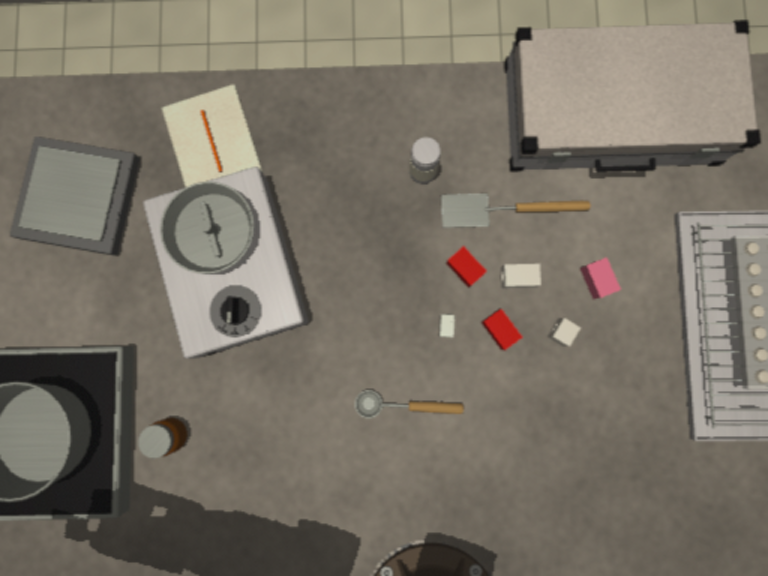

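The scene shows the white cap at full-resolution pixel (186,240), with red and pink decoys around it. The top view has the cap at (347,184) and the knob at (155,208). I'll measure both more closely.

Run:
```python
from h import *
T=cam('top'); S=cam('scene')
a=cv2.resize(T['color'][180:235,125:190,::-1],(390,330),interpolation=cv2.INTER_CUBIC)
b=cv2.resize(S['color'][135:180,285:340,::-1],(403,330),interpolation=cv2.INTER_CUBIC)
c=cv2.resize(T['color'][165:205,322:372,::-1],(390,270)); e=cv2.resize(S['color'][222:258,160:215,::-1],(403,270))
cv2.imwrite('pics/crops.png',np.vstack([np.hstack([a,b]),np.hstack([c,e])]))
for n,d in (('top',T),('scene',S)):
    P=cloud(d); col=d['color'].astype(int)
    m=(np.hypot(P[...,0]-535,P[...,1]-326)<45)&(P[...,2]>97)&(P[...,2]<125)
    print(n,'bar',m.sum(),P[m].mean(0).round(1) if m.any() else '', P[m][:,2].max() if m.any() else '')
    if m.sum()>8: print(cv2.minAreaRect(P[m][:,:2].astype(np.float32)))
    m=(np.hypot(P[...,0]-597,P[...,1]+181)<60)&(P[...,2]>34)&(P[...,2]<50)&(col.min(-1)>110)
    print('cap',m.sum(),P[m].mean(0).round(1),np.median(P[m][:,2]),cv2.minAreaRect(P[m][:,:2].astype(np.float32)))
    m=(P[...,2]>68)&(P[...,2]<83)&(np.hypot(P[...,0]-624,P[...,1]-340)<220)&(P[...,1]>200)&(P[...,0]>440)
    print('melter',cv2.minAreaRect(P[m][:,:2].astype(np.float32)))
```

```text
top bar 117 [545.1 330.2 111.2] 118.94160011614201
((544.5592651367188, 331.27606201171875), (44.146995544433594, 13.313074111938477), 1.5090229511260986)
cap 360 [ 600.2 -184.    40.8] 40.719084698105064 ((600.2646484375, -184.25381469726562), (65.15182495117188, 39.581504821777344), 88.58355712890625)
melter ((636.2080688476562, 357.69683837890625), (298.8138427734375, 220.697265625), 15.782920837402344)
scene bar 62 [551.8 331.7 108.2] 117.03587737289104
((549.0089111328125, 333.7670593261719), (16.41476058959961, 49.54490280151367), 85.93350219726562)
cap 223 [ 604.9 -182.7   39.4] 39.33588069373786 ((603.6796875, -182.65902709960938), (64.33763122558594, 42.79633331298828), 89.89388275146484)
melter ((641.902587890625, 358.05816650390625), (301.1358642578125, 225.08290100097656), 15.466972351074219)
```

View pics/crops.png

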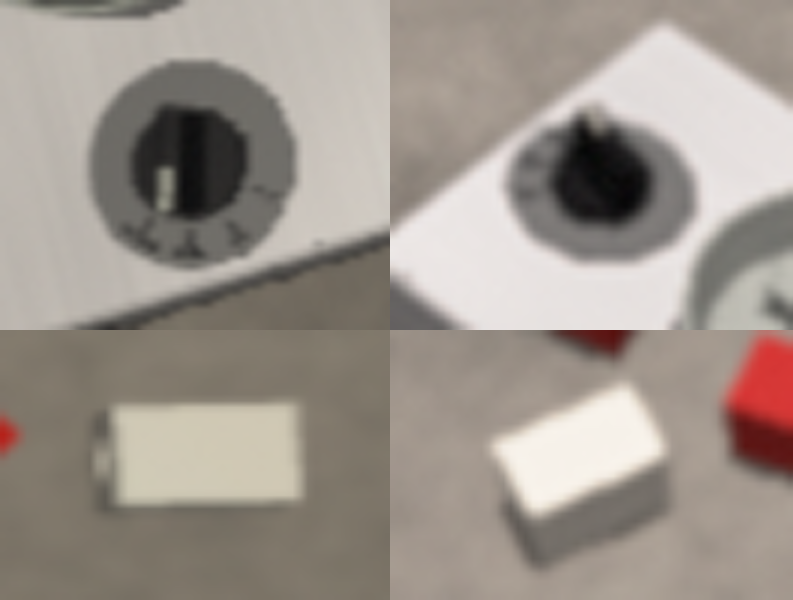

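The pointer faces the robot along -x, at the third of the four marks, so the knob is at three-dot (1.2). I need to turn it anticlockwise by 0.6 rad. The bar is at about (546,332). The cap's hole end isn't visible yet, except for its +y end at the left in the top crop, which shows a recess edge.

Request:
jog_arm --pt "0 0 -6.1 0 0 0 60" --pt "0 0 -6.1 0 0 0 60" --pt "0 0 0 -41 -27.4 0 60" --pt "0 0 0 -41 -27.4 0 60" --pt "0 0 0 -41 -27.4 0 60" --pt "0 0 0 -41 -27.4 0 60" --pt "0 0 0 -41 -27.4 0 60" --pt "0 0 0 -41 -27.4 0 60" --pt "0 0 0 -41 -27.4 0 60" --pt "0 0 0 -41 -27.4 0 60"

```text
t: 2.45
eef_pos: [464.8, 386.5, 292.4]
tcp_rot: [3.141, 0.0, 3.133]
ft_force: [0.4, 0.8, 0.4]
opening: 0.632
grip_force: 0.0
```

Request:
jog_arm --pt "0 0 0 -41.5 -27.5 20 60" --pt "0 0 0 -41.5 -27.5 20 60" --pt "0 0 0 0 0 20 60" --pt "0 0 0 0 0 0 60" --pt "0 0 0 0 0 0 60"

```text
t: 3.08
eef_pos: [545.9, 332.3, 233.1]
tcp_rot: [3.141, 0.001, 3.133]
ft_force: [0.1, -0.5, 0.4]
opening: 0.633
grip_force: 0.0
```

Request:
jog_arm --pt "0 0 0 0 0 22 60" --pt "0 0 0 0 0 22 60" --pt "0 0 0 0 0 19 50" --pt "0 0 0 0 0 0 24" --pt "0 0 0 0 0 0 24" --pt "0 0 0 0 0 0 20" --pt "0 0 0 0 0 0 20"

```text
t: 3.95
eef_pos: [546.1, 332.0, 170.0]
tcp_rot: [3.141, 0.001, 3.133]
ft_force: [0.8, -0.8, -0.2]
opening: 0.222
grip_force: 0.0
```

Run:
```python
from h import *
T=cam('top'); S=cam('scene')
b=cv2.resize(S['color'][125:185,275:350,::-1],(600,480),interpolation=cv2.INTER_CUBIC)
cv2.imwrite('pics/knob.png',b)
```

```text
(no output)
```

View pics/knob.png

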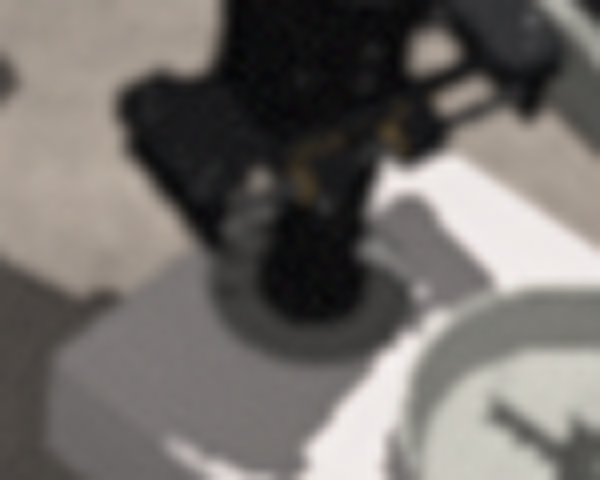

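The fingers straddle the knob bar at about (310,250) in the crop, with nothing in contact. I'll close and turn.

Request:
jog_arm --pt "0 0 0 0 0 0 14" --pt "0 0 0 0 0 0 8" --pt "0 0 0 0 0 0 4" --pt "0 0 0 0 0 0 4"

```text
t: 4.55
eef_pos: [546.0, 332.9, 169.4]
tcp_rot: [3.14, 0.001, 3.132]
ft_force: [-0.1, 6.6, -0.2]
opening: 0.123
grip_force: 30.0
```

Request:
jog_arm --pt "0 0 -6 0 0 0 4" --pt "0 0 -6 0 0 0 4" --pt "0 0 -6 0 0 0 4" --pt "0 0 -6 0 0 0 4" --pt "0 0 -6 0 0 0 4" --pt "0 0 -4.5 0 0 0 4" --pt "0 0 0 0 0 0 4" --pt "0 0 0 0 0 0 4"

```text
t: 5.55
eef_pos: [546.0, 332.8, 169.4]
tcp_rot: [3.141, 0.002, -2.549]
ft_force: [-0.1, 6.1, -0.5]
opening: 0.127
grip_force: 30.0
```

Request:
jog_arm --pt "0 0 0 0 0 0 40" --pt "0 0 0 0 0 0 40" --pt "0 0 0 0 0 0 40" --pt "0 0 0 0 0 -40 60" --pt "0 0 0 0 0 -60 60" --pt "0 0 0 0 0 -60 60" --pt "0 0 0 0 -40 0 60" --pt "0 0 0 0 -50 0 60" --pt "0 0 0 0 -50 0 60" --pt "0 0 0 0 0 0 60"

```text
t: 6.8
eef_pos: [625.7, 212.9, 328.9]
tcp_rot: [-3.141, -0.0, -2.552]
ft_force: [-0.3, -0.2, -0.7]
opening: 0.628
grip_force: 0.0
```

Run:
```python
from h import *
print(env.state()['joints'].round(3))
T=cam('top'); P=cloud(T)
m=(np.hypot(P[...,0]-546,P[...,1]-333)<40)&(P[...,2]>97)&(P[...,2]<125)
print(m.sum(),cv2.minAreaRect(P[m][:,:2].astype(np.float32)))
save(T,'pics/top1.png',(110,160,210,240),6)
```

```text
[ 0.228  0.513  1.417 -0.     1.212 -1.932]
0 ((0.0, 0.0), (0.0, 0.0), 0.0)
```

View pics/top1.png

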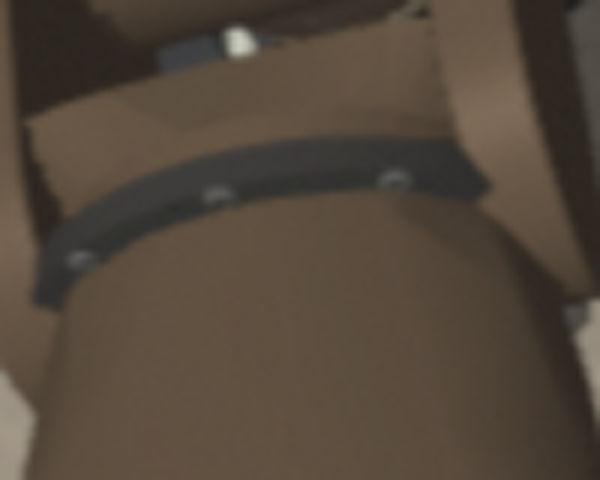

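The arm hides the knob, so I'll check it again after moving away. Next I rotate the wrist for the cap (yaw about 89.3°).

Request:
jog_arm --pt "0 0 10.4 0 0 0 70" --pt "0 0 10.4 0 0 0 70" --pt "0 0 10.4 0 0 0 70" --pt "0 0 10.4 0 0 0 70" --pt "0 0 10.4 0 0 0 70" --pt "0 0 10.4 0 0 0 70" --pt "0 0 10.4 0 0 0 70" --pt "0 0 10.4 0 0 0 70" --pt "0 0 10.4 0 0 0 70" --pt "0 0 10.4 0 0 0 70"

```text
t: 8.1
eef_pos: [623.5, 217.0, 329.3]
tcp_rot: [-3.141, -0.0, 1.915]
ft_force: [-1.0, 0.5, 0.7]
opening: 0.739
grip_force: 0.0
```

Request:
jog_arm --pt "0 0 10.2 0 0 0 70" --pt "0 0 10.3 0 0 0 70" --pt "0 0 0 -50 0 0 70" --pt "0 0 0 -50 0 0 70" --pt "0 0 0 -50 0 0 70" --pt "0 0 0 -50 0 0 70" --pt "0 0 0 -50 0 20 70" --pt "0 0 0 -50 0 20 70" --pt "0 0 0 -50 0 20 70" --pt "0 0 0 0 0 0 70"

```text
t: 9.35
eef_pos: [620.5, -135.9, 267.6]
tcp_rot: [-3.139, -0.001, 1.559]
ft_force: [0.3, 0.6, 0.7]
opening: 0.735
grip_force: 0.0
```

Run:
```python
from h import *
s=env.state();print(s['joints'].round(3),s['eef_pos'].round(1),s['tcp_rot'].round(4))
for n in ('top','scene'):
    T=cam(n); P=cloud(T)
    m=(np.hypot(P[...,0]-546,P[...,1]-333)<40)&(P[...,2]>97)&(P[...,2]<125)
    print(m.sum(),cv2.minAreaRect(P[m][:,:2].astype(np.float32)) if m.any() else '')
    if n=='top': a=cv2.resize(T['color'][180:235,125:190,::-1],(390,330),interpolation=cv2.INTER_CUBIC)
    else: b=cv2.resize(T['color'][135:180,285:340,::-1],(403,330),interpolation=cv2.INTER_CUBIC)
cv2.imwrite('pics/knob2.png',np.hstack([a,b]))
```

```text
[-0.319  0.53   1.559 -0.     1.055 -0.308] [ 620.5 -135.9  267.6] [-3.1390e+00 -7.0000e-04  1.5593e+00]
106 ((545.541748046875, 331.1292419433594), (45.81486511230469, 12.334113121032715), 34.82268142700195)
70 ((550.6848754882812, 333.9329528808594), (45.05587387084961, 19.46945571899414), 31.177017211914062)
```

View pics/knob2.png

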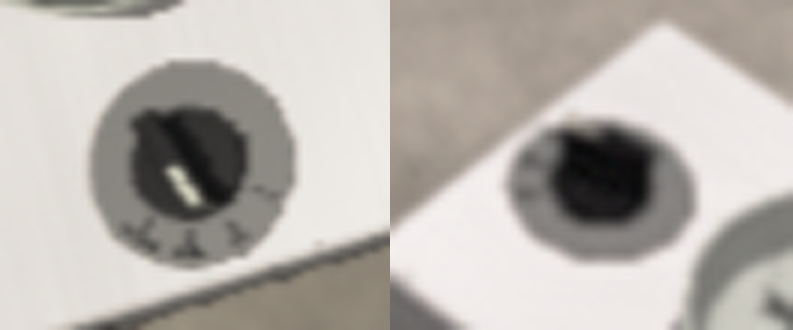

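The knob now points at the second mark: the bar turned about 33°, and the measured yaw matches the expected 213°. Now I move over the cap at (602,-183.5).

Request:
jog_arm --pt "0 0 0 -47.8 -18 0 70" --pt "0 0 0 0 0 50 70" --pt "0 0 0 0 0 50 70" --pt "0 0 0 0 0 45 70" --pt "0 0 0 0 0 20 70" --pt "0 0 0 0 0 20 70" --pt "0 0 0 0 0 0 70" --pt "0 0 0 0 0 0 50" --pt "0 0 0 0 0 0 46"

```text
t: 10.58
eef_pos: [603.2, -181.8, 85.3]
tcp_rot: [3.14, 0.001, 1.562]
ft_force: [1.0, 0.5, 0.2]
opening: 0.576
grip_force: 0.0
```

Request:
jog_arm --pt "0 0 0 0 0 0 42" --pt "0 0 0 0 0 0 35" --pt "0 0 0 0 0 0 30" --pt "0 0 0 0 0 0 30"

```text
t: 11.08
eef_pos: [602.8, -181.9, 84.6]
tcp_rot: [3.141, 0.0, 1.562]
ft_force: [-1.1, 0.2, 5.5]
opening: 0.416
grip_force: 30.0
```

The cap is gripped (39.6 mm). I lift it and tilt it by +45° about tool y, so its +y end faces the top camera.

Request:
jog_arm --pt "0 0 0 0 0 -20 30" --pt "0 0 0 0 0 -40 30" --pt "0 0 0 0 0 -60 30" --pt "0 0 0 0 0 -60 30" --pt "0 0 0 0 0 -60 30" --pt "0 0 0 0 0 -60 30" --pt "0 0 0 0 0 0 30" --pt "0 9 0 0 0 0 30" --pt "0 9 0 0 0 0 30"

```text
t: 12.2
eef_pos: [602.4, -181.2, 384.4]
tcp_rot: [3.141, -0.319, 1.563]
ft_force: [0.3, 0.1, -1.8]
opening: 0.418
grip_force: 30.0
```

Request:
jog_arm --pt "0 9 0 0 0 0 30" --pt "0 9 0 0 0 0 30" --pt "0 9 0 0 0 0 30" --pt "0 0 0 0 0 0 30" --pt "0 0 0 0 0 0 30"

```text
t: 12.82
eef_pos: [602.7, -181.7, 384.2]
tcp_rot: [-3.141, -0.782, 1.562]
ft_force: [0.5, 0.5, -0.5]
opening: 0.419
grip_force: 30.0
```

Run:
```python
from h import *
s=env.state();print(s['joints'].round(3),s['eef_pos'].round(1),s['tcp_rot'].round(3))
A=R.from_euler('xyz',s['tcp_rot']).as_matrix(); c=s['eef_pos']+A@[0,0,59]; print(c,A.round(2).tolist())
im=[]
for n in ('top','scene'):
    d=cam(n); q=d['T']@np.r_[c,1]; K=d['K']; u,v=K[0,2]-K[0,0]*q[0]/q[2],K[1,2]+K[1,1]*q[1]/q[2]; u,v=int(u),int(v); print(n,u,v)
    im.append(cv2.resize(d['color'][v-40:v+40,u-40:u+40,::-1],(400,400),interpolation=cv2.INTER_CUBIC))
    L=(cloud(d)-c)@A   # tool-frame coords relative to grasp point
    m=(abs(L[...,0])<60)&(abs(L[...,1])<16)&(abs(L[...,2])<18)
    x=L[m]; print(m.sum(), np.histogram(x[:,0],bins=np.arange(-40,41,4))[0])
cv2.imwrite('pics/end1.png',np.hstack(im))
```

```text
[-0.584  0.544  1.364  0.639  1.698 -0.646] [ 602.7 -181.7  384.2] [-3.141 -0.782  1.562]
[ 603.05693546 -140.09887438  342.35133355] [[0.01, 1.0, 0.01], [0.71, -0.01, 0.7], [0.7, -0.0, -0.71]]
top 361 162
540 [  0   4  20  11  18  14  21  13  15  20  18  15  22  16  18  21 102 182
  10   0]
scene 188 170
131 [ 0  0  0  0  0  0  0  0  0  1  2  8 16 10 15 12 12 50  5  0]
```

View pics/end1.png

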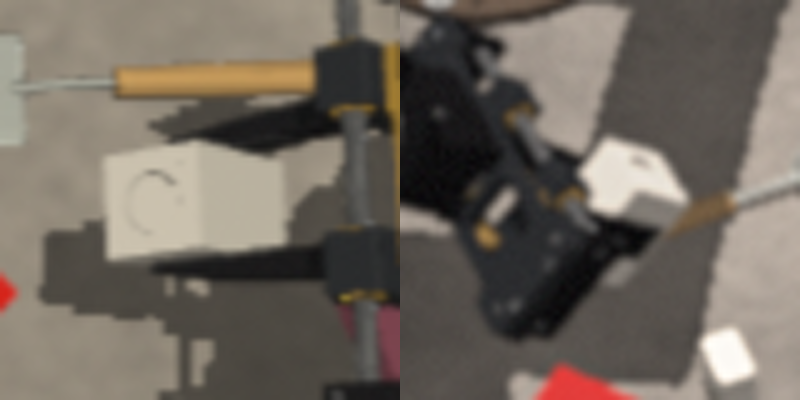

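The end facing the camera, at about (150,205), shows a closed, shallow recess. The depth histogram agrees: its floor is about 4 mm in. So the deep hole is at the other end, on the -x side of the tool. I level the cap, come closer to the base, yaw so the hole end points mostly toward the base, then tilt the other way.

Request:
jog_arm --pt "0 -9 0 0 0 0 30" --pt "0 -9 0 0 0 0 30" --pt "0 -9 0 0 0 0 30" --pt "0 -9 0 0 0 0 30" --pt "0 -9 0 0 0 0 30" --pt "0 0 0 0 -35 0 30" --pt "0 0 0 0 -35 0 30" --pt "0 0 9 0 0 0 30" --pt "0 0 9 0 0 0 30"

```text
t: 14.05
eef_pos: [532.4, -180.7, 385.4]
tcp_rot: [3.139, 0.001, 1.244]
ft_force: [-0.3, 0.5, -1.2]
opening: 0.421
grip_force: 30.0
```

Request:
jog_arm --pt "0 0 9 0 0 0 30" --pt "0 0 9 0 0 0 30" --pt "0 0 9 0 0 0 30" --pt "0 0 9 0 0 0 30" --pt "0 0 9 0 0 0 30" --pt "0 0 9 0 0 0 30" --pt "0 0 9 0 0 0 30" --pt "0 0 0 0 0 0 30"

```text
t: 15.05
eef_pos: [532.7, -180.7, 384.9]
tcp_rot: [3.14, -0.001, 0.15]
ft_force: [0.1, -0.2, -0.5]
opening: 0.417
grip_force: 30.0
```

Request:
jog_arm --pt "0 -9 0 0 0 0 30" --pt "0 -9 0 0 0 0 30" --pt "0 -9 0 0 0 0 30" --pt "0 -9 0 0 0 0 30" --pt "0 -9 0 0 0 0 30" --pt "0 0 0 0 0 0 30"

```text
t: 15.8
eef_pos: [533.5, -180.8, 382.9]
tcp_rot: [-3.137, 0.786, 0.155]
ft_force: [0.2, -0.9, -1.4]
opening: 0.421
grip_force: 30.0
```

Run:
```python
from h import *
s=env.state();print(s['joints'].round(3),s['eef_pos'].round(1),s['tcp_rot'].round(3))
A=R.from_euler('xyz',s['tcp_rot']).as_matrix(); print(A.round(2).tolist())
```

```text
[-0.331  0.558  1.344 -0.358  1.943  1.079] [ 533.5 -180.8  382.9] [-3.137  0.786  0.155]
[[0.7, 0.15, -0.7], [0.11, -0.99, -0.1], [-0.71, -0.0, -0.71]]
```

Request:
jog_arm --pt "0 -9 0 0 0 0 30" --pt "0 -9 0 0 0 0 30" --pt "0 -9 0 0 0 0 30" --pt "0 -9 0 0 0 0 30" --pt "0 -9 0 0 0 0 30" --pt "0 0 0 0 0 0 30"

```text
t: 16.55
eef_pos: [532.4, -181.5, 383.3]
tcp_rot: [-2.141, 1.567, 1.15]
ft_force: [-0.1, 0.4, -0.2]
opening: 0.419
grip_force: 30.0
```

Run:
```python
from h import *
s=env.state();print(s['joints'].round(3),s['eef_pos'].round(1))
A=R.from_euler('xyz',s['tcp_rot']).as_matrix(); c=s['eef_pos']+A@[0,0,59]; print(c,A.round(3).tolist())
im=[]
for n in ('top','scene'):
    d=cam(n); q=d['T']@np.r_[c,1]; K=d['K']; u,v=K[0,2]-K[0,0]*q[0]/q[2],K[1,2]+K[1,1]*q[1]/q[2]; u,v=int(u),int(v); print(n,u,v)
    im.append(cv2.resize(d['color'][v-40:v+40,u-40:u+40,::-1],(400,400),interpolation=cv2.INTER_CUBIC))
    L=(cloud(d)-c)@A
    m=(abs(L[...,0])<60)&(abs(L[...,1])<16)&(abs(L[...,2])<18)
    print(m.sum(), np.histogram(L[m][:,0],bins=np.arange(-40,41,4))[0])
cv2.imwrite('pics/end2.png',np.hstack(im))
```

```text
[-0.297  0.754  1.334 -0.766  2.47   0.921] [ 532.4 -181.5  383.3]
[ 474.07182587 -190.26651474  383.17747159] [[0.002, 0.149, -0.989], [0.004, -0.989, -0.149], [-1.0, -0.003, -0.002]]
top 400 229
0 [0 0 0 0 0 0 0 0 0 0 0 0 0 0 0 0 0 0 0 0]
scene 150 136
222 [ 2 46 41 17 18 16 12  7  8  8  6  8  8  5  6  6  3  5  0  0]
```

View pics/end2.png

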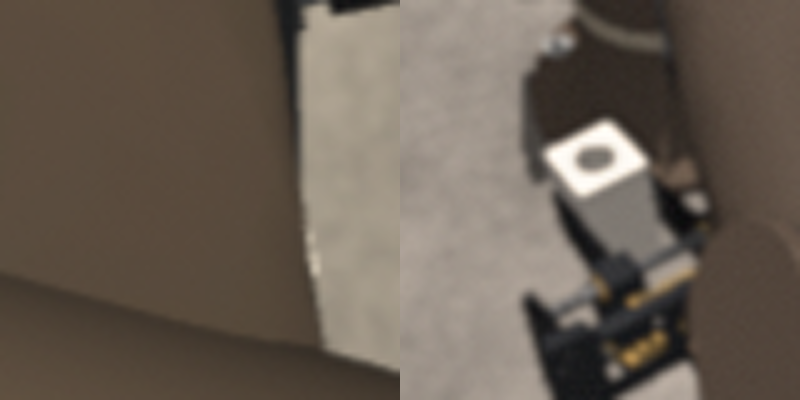

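The scene view shows the dark open hole facing straight up at about (595,157). I lower the cap to roughly 25 cm.

Request:
jog_arm --pt "0 0 0 30 0 0 30" --pt "0 0 0 30 0 0 30" --pt "0 0 0 30 0 0 30" --pt "0 0 0 30 0 0 30" --pt "0 0 0 10 0 0 30" --pt "0 0 0 0 0 0 30" --pt "0 0 0 0 0 0 30" --pt "0 0 0 0 0 0 30" --pt "0 0 0 0 0 0 30" --pt "0 0 0 0 0 0 30"

```text
t: 17.9
eef_pos: [532.8, -181.2, 254.4]
tcp_rot: [3.034, 1.57, 0.04]
ft_force: [-0.0, -0.2, -1.3]
opening: 0.413
grip_force: 30.0
```

Run:
```python
from h import *
s=env.state();print(s['joints'].round(3),s['eef_pos'].round(1),np.abs(s['qvel']).max(),s['grip_force'],s['ft_force'].round(1))
A=R.from_euler('xyz',s['tcp_rot']).as_matrix(); c=s['eef_pos']+A@[0,0,59]; print(c,A[2].round(3))
d=cam('scene'); L=cloud(d)-c
m=(abs(L[...,0])<25)&(abs(L[...,1])<25)&(abs(L[...,2]-32)<5); print('top face',m.sum(),L[m].mean(0).round(1))
m=(np.hypot(L[...,0],L[...,1])<13)&(L[...,2]<26)&(L[...,2]>-15); print('inside hole z rel top',(L[m][:,2]-32).round(0))
```

```text
[-0.296  0.902  1.399 -0.62   2.308  1.123] [ 532.8 -181.2  254.4] 0.005192793867049664 29.99995842576027 [-0.  -0.2 -1.3]
[ 474.4302451  -189.90412698  254.35692858] [-1.  0. -0.]
top face 138 [-0.6 -0.1 31.9]
inside hole z rel top [ -8. -12. -11.]
```

The depth readings reach 8–12 mm below the rim, well past a 4 mm recess, so this is the blind hole. It faces up, and the cap is still and held at z ≈ 254 mm. I'm handing the job in.

```bash
python3 -c "
from cell import env
print(env.job_done())"
```

```text
the job is handed in; nothing more can be done
None
```

The job is handed in (no verdict came back): the selector is at the two-dot mark, and the gripper holds the cap still with its blind hole straight up, about 25 cm above the counter.

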